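# Clip a spindle into its carrier and show it to the inspection camera

### The arm

A 7-joint arm with a two-finger parallel gripper is mounted at the origin on the work surface. World frame = base frame: x ahead of the robot, y to its left, z up, the work surface at z = 0. Lengths are in mm, angles in rad, forces in N, time in s.
With the tool pointing down it reaches from about 425 to 950 mm from the base axis. Payload 4.7 kg.
Tool frame: the origin (TCP) lies where the fingers leave the gripper's body, on its centre line; the fingertips stand arm.finger_overhang ahead of it and the grasp point (between the pads) lies 51 mm ahead of it (arm.finger_overhang is the distance from the TCP to the fingertips, in mm); y points along the fingers, z is the direction in which the jaws open and shut, and the axes are right-handed (so a half turn about y gives the same grasp; the last joint's range is limited). The gripper opens to 87 mm and grips with 3 to 60 N. Pads are 19 mm wide; open, the fingers measure 117 mm over their backs; the gripper's body (75 mm by 190 mm) begins 51 mm behind the grasp point.
Start: joints at [1.201, 0.469, -0.049, 1.532, 0.024, 1.141, -0.082], TCP at [225.656, -636.177, 292.273] pointing down, gripper open.
Joint ranges: [-2.59, 2.59], [-0.33, 1.99], [-1.39, 1.29], [0.1, 2.45], [-1.04, 4.18], [0.21, 1.99], [-2.66, 2.66]. Speed limits (rad/s): [2.57, 2.57, 3.14, 3.14, 3.14, 3.14, 3.14].

### API

Orientations are given as a 3x3 rotation matrix whose columns are the frame's x, y, z axes.
In Python, from bench import arm, grab_frame, camera_params gives the robot as it stands.
- The arm moves only by the tool jog_arm, never from a script. Its argument "motion" is a list that holds one entry, the list of rows, each a list of 7 numbers: the turn, a rotation vector about the tool's x, y, z in degrees, then the shift along the tool's x, y, z in m, then the closure, from 0 (fully open) to 1 (shut). A call has 1 to 10 rows; each row shifts and turns the commanded pose from where the row before left it, along the tool's axes as they then stand; what a row does not reach is not made up. A row lasts 1/12 s, in which the tool goes at most 41.7 mm and 7.16 degrees, less where a joint would pass 70% of its speed; a pose out of reach is approached as far as the arm can. A call with a gripper value outside its range is refused whole. The fingers move at their own pace and stop on an object; the grip force is fixed at half the most. Time passes only in rows, so rows that do not move let the fingers close. It gives the time, the measured TCP pose, the force and the opening at its end, in the units of the state.
- arm.get_obs(): the state, without advancing time (a new reading comes with each control period).
- grab_frame(name): name is "side" or "top" or "wrist"; returns the picture (480x640x3 uint8, red, green, blue); there is no depth.
- camera_params(name): a dict with "camera_matrix" (3x3 intrinsics, pixels), "origin" and "orientation" of the camera in the world; the wrist camera has in their place "hand_eye" (4x4, takes a point from camera to tool coordinates, whose origin is the TCP and whose axes are the tool frame's). Camera axes: x right, y up, looking along -z (the intrinsics and any distortion apply to the point x, -y, -z); pixel columns grow to the right and rows downward; lengths in mm; the calibration is good to about 2 mm. The wrist camera is an equidistant fisheye: a pixel r from the principal point sees the ray r / f radians off the axis. A picture is of the moment at which its call begins: read the wrist's pose just before it. camera_params takes no time and is no camera call.
- arm.hand_in(): hands the job in, once; it reports no verdict.
The state is a dict: "clock": time; "q": joint angles; "joint_vel": joint speeds; "joint_torque": joint torques, N m; "eef_pos": TCP position; "eef_rot": TCP orientation; "ft_force": force on the tool from outside, world axes, zero at the start; "moment": the same for the moment, N m; "width": finger opening in mm.
Only numpy, scipy, OpenCV 4.12 (cv2) and the standard library are available. Lean on these libraries where they do the work, as an engineer would, in place of code of your own. Each camera call takes 0.05 s, during which the arm holds its last target. There are 200 camera calls.

### The job

Press the loose steel spindle down into the two forks of the grey carrier in the opened machine housing until the sprung jaw snaps shut over it. Then take the carrier by its upright rib, lift it with the spindle out of the housing and hold it up to the inspection camera: carrier level, the spindle on the lens side and square across the view, its middle at the camera's focus point. Finish while still holding it there in the gripper; do not bump the camera, and leave the mug, jar and screwdriver where they are.

Things in the scene. Friction and masses are not known exactly. Their poses are not given: they have to be found in the camera images.
- spindle: Steel spindle lying level on a small wooden rest, its axis 42 mm above the table. 164 mm long, 12 mm diameter, with a collar (18 mm diameter, 10 mm long) at each end; 0.12 kg. Both ends are alike. Origin on its axis at mid-length; x runs along it.
- rest: Fixed wooden rest under the spindle, origin under its middle, x along the spindle. Two notched posts, 12 mm wide at x = +-45 mm, 46 mm tall; between them the spindle is free to grip over 78 mm. Its plate is 140 x 60 x 8 mm.
- carrier: Grey plastic carrier, loose on the housing's floor. Origin at the centre of its underside, z up. Base plate 120 x 120 x 8 mm. On the +y side an upright rib to grip, on the -y side two forks that take the spindle along x. About 0.27 kg; 0.39 kg with the spindle.
- housing: Fixed black open-topped machine housing in which the carrier stands. 240 x 210 mm, floor 5 mm and wall tops 40 mm above the table. Origin at the centre of its underside.
- seat (a point): On the carrier, axes as the carrier's: where the spindle's middle lies when fully home, carrier x 0, y -36 mm, z 58 mm. The forks are 12 mm wide in x, at x = +-38 mm, with 64 mm free between them; slots 14 mm wide in y, floor at carrier z 52 mm, sloping lead-in mouths 23 mm wide, tops at 74 mm; claw tops at 86 mm.
- rib (a point): On the carrier, axes as the carrier's: point to grip on the rib, carrier x 0, y +36 mm, z 64 mm. The rib is 64 mm long in x, 16 mm thick in y, its top at carrier z 78 mm. From its inner face to the seated spindle's axis are 64 mm.
- jaw (a joint): Carrier's steel jaw (rad): two claws at carrier x = +-54 mm on one hinge along x under the seat. 0 is shut, claws over the seated spindle; grows to 0.5 as they swing outward (-y). Sprung shut. A spindle pressed straight down meets their slopes about 20 mm above its seat, opens them about 0.1 rad (5 to 12 N down in all); they snap back to 0 once it is home.
- focus (a point): Focus point of the inspection camera: in the air, 140 mm straight in front of the lens glass, at lens height (170 to 240 mm above the table). Axes: y along the level view, away from the lens; z up; x across the view.
- camera: Inspection camera head: grey box 54 x 62 x 50 mm with a black lens barrel (36 mm diameter) at its +y end, on a fixed steel mast 324 mm tall with a grey foot 130 x 100 mm. Origin on the mast's axis at lens height, 250 mm behind the focus; axes as the focus. Its height is set and stays.
- mug: White mug, 95 mm tall, 80 mm diameter, origin at the centre of its underside. Bystander.
- jar: Glass jar with a steel lid, 90 mm tall, 70 mm diameter, origin at the centre of its underside. Bystander.
- driver: Screwdriver with a black handle lying on the table, along its x. Bystander.

How it is judged:
By the outcome, as a careful person would: the job done as asked, in the order asked, and still so for the second after the job is handed in, while the arm keeps its last pose, push and grip.
It also fails if it takes over 51 s, if anything falls off the work surface, if the arm or the gripper's body presses on something with over 40 N, if the wrist force passes 120 N, or if a joint passes its speed limit or range.

## Working session

There is one attempt and no reset: what is moved stays moved. The work goes in short steps, Python scripts to look and compute and a tool call to move; the robot and the scene stay as the last step left them, time stands still between calls to the robot, and variables do not carry over. Pictures are saved under pics/ and viewed, about 8 in all and at most 12, crops included, and the job is handed in when it is done.

Besides the shell and the picture viewer there is one more tool, called after "Call:" in YAML: its name, and indented under it one key for each argument. jog_arm: Moves the arm, as the interface text tells. Its arguments: {"type":"object","properties":{"motion":{"type":"array"}},"required":["motion"]}

```bash
ls; mkdir -p pics
cat > h.py <<'E'
import numpy as np,cv2,json
from bench import arm,grab_frame,camera_params
def save(n,im): cv2.imwrite('pics/'+n+'.png',im[:,:,::-1])
def ray(name,uv,pose=None):
    p=camera_params(name);K=np.array(p['camera_matrix']);u=np.array(uv,float)
    a=(u[0]-K[0,2])/K[0,0];b=(u[1]-K[1,2])/K[1,1]
    if name=='wrist':
        r=np.hypot(a,b);s=np.sin(r)/r if r>1e-9 else 1
        d=np.array([a*s,-b*s,-np.cos(r)]);H=np.array(p['hand_eye'])
        P,R=np.array(pose[0]),np.array(pose[1])
        return P+R@H[:3,3],R@H[:3,:3]@d
    R=np.array(p['orientation']);d=R@np.array([a,-b,-1]);return np.array(p['origin']),d/np.linalg.norm(d)
def plane(o,d,z): return o+d*(z-o[2])/d[2]
def proj(name,X,pose=None):
    p=camera_params(name);K=np.array(p['camera_matrix']);X=np.array(X,float)
    if name=='wrist':
        H=np.array(p['hand_eye']);c=H[:3,:3].T@(np.array(pose[1]).T@(X-np.array(pose[0]))-H[:3,3])
        x,y,z=c[0],-c[1],-c[2];t=np.arctan2(np.hypot(x,y),z);q=np.hypot(x,y)
        return K[0,0]*t*x/q+K[0,2],K[1,1]*t*y/q+K[1,2]
    c=np.array(p['orientation']).T@(X-np.array(p['origin']))
    return K[0,0]*c[0]/-c[2]+K[0,2],K[1,1]*-c[1]/-c[2]+K[1,2]
def tri(r1,r2):
    A=np.array([r1[1],-r2[1]]).T;t=np.linalg.lstsq(A,r2[0]-r1[0],rcond=None)[0]
    a=r1[0]+t[0]*r1[1];b=r2[0]+t[1]*r2[1];return (a+b)/2,np.linalg.norm(a-b)
def pose():
    o=arm.get_obs();return o['eef_pos'],o['eef_rot']
E
python3 - <<'E'
from h import *
np.set_printoptions(precision=3,suppress=True)
o=arm.get_obs();print({k:np.round(v,3) for k,v in o.items()}, arm.finger_overhang)
P=pose()
for n in('side','top','wrist'):
    im=grab_frame(n);save(n+'0',im);p=camera_params(n);print(n,{k:np.array(v) if not isinstance(v,str) else v for k,v in p.items()})
E
```

```text
pics
{'clock': np.float64(0.0), 'q': array([ 1.201,  0.469, -0.049,  1.534,  0.024,  1.141, -0.082]), 'joint_vel': array([ 0.   , -0.   , -0.001,  0.001,  0.001, -0.001,  0.002]), 'joint_torque': array([ -0.001, -50.798,  -0.082, -23.615,  -0.062,   0.038,   0.   ]), 'eef_pos': array([ 225.453, -635.746,  291.212]), 'eef_rot': array([[-0.942, -0.001,  0.334],
       [-0.334,  0.002, -0.942],
       [ 0.   , -1.   , -0.002]]), 'ft_force': array([-0.172, -0.97 , -0.654]), 'moment': array([ 0.006,  0.006, -0.025]), 'width': np.float64(87.026)} 69.7
side {'camera_matrix': array([[530.572,   0.   , 313.157],
       [  0.   , 530.572, 238.579],
       [  0.   ,   0.   ,   1.   ]]), 'origin': array([ 370.933, 1154.84 ,  842.718]), 'orientation': array([[-0.981,  0.111, -0.162],
       [-0.196, -0.489,  0.85 ],
       [ 0.015,  0.865,  0.501]])}
top {'camera_matrix': array([[580.05 ,   0.   , 311.925],
       [  0.   , 580.05 , 235.361],
       [  0.   ,   0.   ,   1.   ]]), 'origin': array([ 404.211,  -51.921, 1647.499]), 'orientation': array([[-0.008,  0.992, -0.123],
       [-1.   , -0.009, -0.01 ],
       [-0.011,  0.123,  0.992]])}
wrist {'camera_matrix': array([[371.648,   0.   , 323.161],
       [  0.   , 371.648, 245.276],
       [  0.   ,   0.   ,   1.   ]]), 'hand_eye': array([[ -0.   ,  -0.955,  -0.297, -81.677],
       [ -0.   ,   0.297,  -0.955, -91.823],
       [  1.   ,  -0.   ,  -0.   ,   0.483],
       [  0.   ,   0.   ,   0.   ,   1.   ]])}
```

View pics/top0.png

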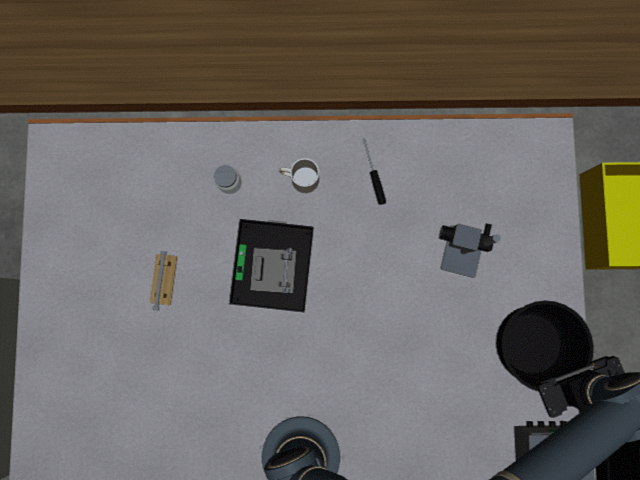

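View pics/side0.png

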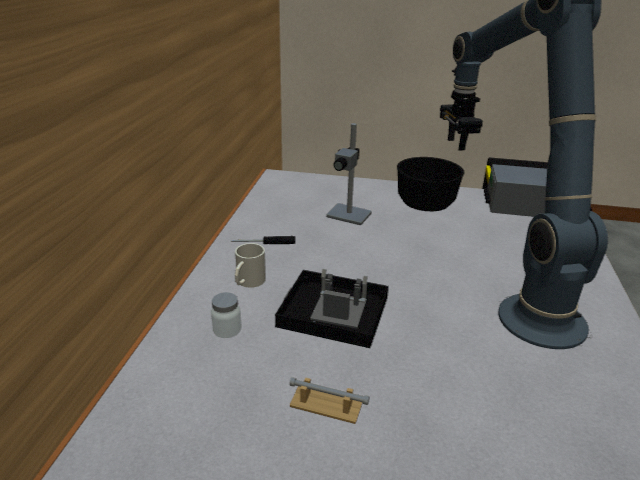

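The top view shows the spindle from (164,251) to (156,309), and the housing around (272,265). The carrier's rib is at (259,268), on the world +y side, with forks at about (288,270). The camera head is at (465,237) with its lens facing left (+y). The side view agrees: spindle from (293,382) to (366,399), lens at (340,163).

Run:
```python
from h import *
np.set_printoptions(precision=1,suppress=True)
t=cv2.imread('pics/top0.png');s=cv2.imread('pics/side0.png')
def T(a,b): return tri(ray('top',a),ray('side',b))
print('sp ends',T((164,251),(293,382)),T((156,309),(366,399)))
print('rib', plane(*ray('top',(259,268)),80), 'forks',plane(*ray('top',(288,270)),80))
print('lens',T((442,232),(340,163)), 'head', plane(*ray('top',(465,237)),220),'mast',T((494,239),(353,125)))
print('mug',plane(*ray('top',(305,175)),95),'jar',plane(*ray('top',(226,178)),90))
a=cv2.resize(t[200:320,130:330],None,fx=4,fy=4,interpolation=cv2.INTER_CUBIC)
b=cv2.resize(s[255:345,270:400],None,fx=4,fy=4,interpolation=cv2.INTER_CUBIC)
c=cv2.resize(t[210:285,420:520],None,fx=4,fy=4,interpolation=cv2.INTER_CUBIC)[:240,:280] if 0 else None
cv2.imwrite('pics/c1.png',a)
```

```text
sp ends (array([559.7, 377.9,  38.5]), np.float64(6.450052410460967)) (array([403. , 395.7,  42.2]), np.float64(1.42001859266032))
rib [510.2 108.2  80. ] forks [504.1  29.7  80. ]
lens (array([ 582.3, -357.3,  229.7]), np.float64(4.7474399452270575)) head [ 572.9 -415.5  220. ] mast (array([ 556.8, -456.3,  319.8]), np.float64(1.8299358807285042))
mug [762.4 -18.3  95. ] jar [757.5 198.6  90. ]
```

Run:
```python
from h import *
t=cv2.imread('pics/top0.png');s=cv2.imread('pics/side0.png')
a=cv2.resize(t[212:288,425:515],(720,608)[:2],interpolation=cv2.INTER_CUBIC)
b=cv2.resize(s[120:230,310:400],None,fx=5,fy=5,interpolation=cv2.INTER_CUBIC)
a=cv2.resize(a,None,fx=.45,fy=.45);b=cv2.resize(b,(450,550))
o=np.zeros((560,780,3),np.uint8);o[:a.shape[0],:a.shape[1]]=a;o[:550,330:780]=b
cv2.imwrite('pics/c2.png',o)
```

```text
(no output)
```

View pics/c2.png

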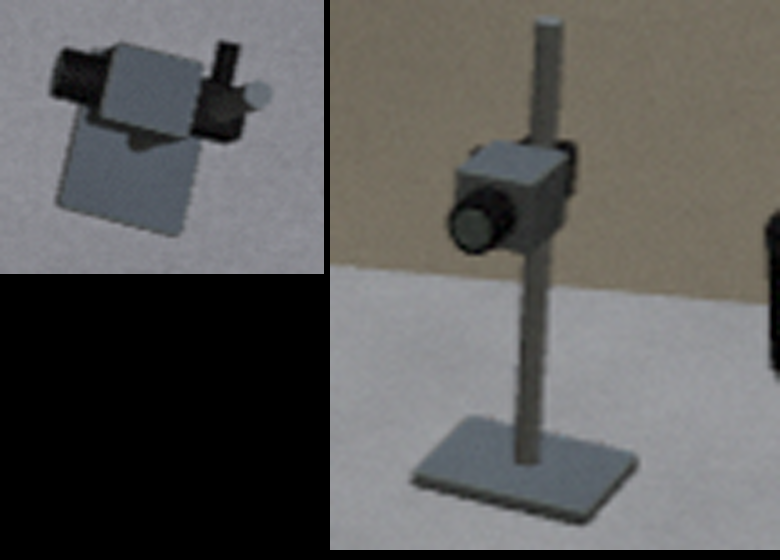

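The crop shows the lens glass at about side pixel (339,166) and the mast top at (353,125). The lens faces roughly (0.24, 0.97) in world xy, so the camera's yaw is about -14°. Next I'll rise, turn and travel, looking on the way.

Call:
jog_arm:
  motion:
    - [[0,6.5,0,0,-0.03,0,0],[0,6.5,0,0,-0.03,0,0],[0,6.5,0,0,-0.03,0,0],[0,6.5,0,0,-0.03,0,0],[0,0,0,-0.0174,0,-0.0343,0],[0,0,0,-0.0174,0,-0.0343,0],[0,0,0,-0.0174,0,-0.0343,0],[0,0,0,-0.0174,0,-0.0343,0],[0,0,0,-0.0174,0,-0.0343,0],[0,0,0,-0.0174,0,-0.0343,0]]

```text
clock: 0.98
eef_pos: [353.2, -441.6, 412.1]
eef_rot: [[-0.994, -0.0, -0.113], [0.113, 0.0, -0.994], [0.0, -1.0, -0.0]]
ft_force: [0.3, -0.4, 0.4]
width: 87.1
```

Call:
jog_arm:
  motion:
    - [[0,0,0,-0.0174,0,-0.0343,0],[0,0,0,-0.0174,0,-0.0343,0],[0,0,0,-0.0174,0,-0.0343,0],[0,0,0,-0.0174,0,-0.0343,0],[0,0,0,0,0,0,0]]

```text
clock: 1.4
eef_pos: [442.1, -306.5, 412.3]
eef_rot: [[-0.995, 0.003, -0.099], [0.099, 0.004, -0.995], [-0.002, -1.0, -0.005]]
ft_force: [0.6, 0.2, -0.1]
width: 87.0
```

Run:
```python
from h import *
P=pose();im=grab_frame('wrist');save('w1',im);print(np.round(P[0],1),np.round(P[1],3).tolist());json.dump([np.array(p).tolist() for p in P],open('w1.json','w'))
print(proj('wrist',(582,-357,228),P),arm.get_obs()['clock'])
```

```text
[ 442.1 -306.5  412.3] [[-0.995, 0.003, -0.099], [0.099, 0.004, -0.995], [-0.002, -1.0, -0.005]]
(np.float64(373.2747660341995), np.float64(52.34210175487695)) 1.45
```

View pics/w1.png

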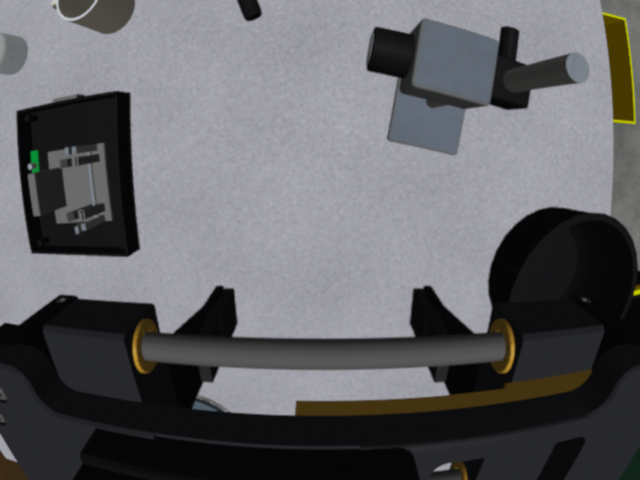

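w1 shows the inspection camera head's top at about (427,19), (500,42), (490,106), (413,88), and the mast top at (577,68). The carrier is at the left edge. I'll triangulate the head with the side view.

Run:
```python
from h import *
np.set_printoptions(precision=1,suppress=True)
P=json.load(open('w1.json'))
S=lambda x,y:(310+(x-330)/5-.4,120+y/5-.4)
T=lambda x,y:(425+x/3.6-.4,212+y/3.6-.4)
W=[(427,19),(413,88),(500,42),(490,106)];A=[(457,168),(535,186),(490,142),(568,160)];B=[(122,43),(104,113),(203,62),(189,136)]
for name,f,L in(('side',S,A),('top',T,B)):
    C=[]
    for w,a in zip(W,L):
        x,e=tri(ray('wrist',w,P),ray(name,f(*a)));C.append(x);print(name,x,'%.1f'%e)
    C=np.array(C);d=C[:2].mean(0)-C[2:].mean(0);d2=C[0::2].mean(0)-C[1::2].mean(0)
    print('centre',C.mean(0),'len',np.hypot(*d[:2]),np.hypot(*d2[:2]),'yaw',np.degrees(np.arctan2(-d[0],d[1])),np.degrees(np.arctan2(d2[1],d2[0])))
print('mast',plane(*ray('wrist',(577,68),P),324), plane(*ray('top',T(258,94)),324), plane(*ray('side',S(549,22)),324))
Z=[plane(*ray('wrist',w,P),250) for w in W];Z=np.array(Z);print(Z,Z.mean(0),np.linalg.norm(Z[0]-Z[1]),np.linalg.norm(Z[0]-Z[2]))
d=Z[:2].mean(0)-Z[2:].mean(0);d2=Z[0::2].mean(0)-Z[1::2].mean(0)
print('yaw',np.degrees(np.arctan2(-d[0],d[1])),np.degrees(np.arctan2(d2[1],d2[0])))
```

```text
side [ 602.6 -395.9  245. ] 0.6
side [ 551.3 -380.3  243.6] 0.5
side [ 589.1 -453.5  242. ] 2.1
side [ 538.  -440.8  239.3] 0.0
centre [ 570.3 -417.6  242.5] len 60.60737381625209 53.119383794476875 yaw -12.759757937852873 -15.472181011884619
top [ 602.8 -395.   245.8] 1.2
top [ 560.  -394.8  185.2] 4.2
top [ 587.1 -447.5  252. ] 3.5
top [ 538.1 -435.   252.2] 1.6
centre [ 572.  -418.1  233.8] len 49.99237634713061 46.37916426197821 yaw -22.08372152861444 -7.916053119799053
mast [ 557.5 -460.9  324. ] [ 558.3 -460.3  324. ] [ 556.3 -453.6  324. ]
[[ 601.3 -394.4  250. ]
 [ 550.9 -378.7  250. ]
 [ 586.1 -449.3  250. ]
 [ 537.4 -435.8  250. ]] [ 568.9 -414.5  250. ] 52.84017328701651 57.012403623009625
yaw -14.382176209974904 -16.412397030944902
```

Call:
jog_arm:
  motion:
    - [[0,0,0,-0.0066,0.006,-0.039,0],[0,0,0,-0.0066,0.006,-0.039,0],[0,0,0,-0.0066,0.006,-0.039,0],[0,0,0,-0.0066,0.006,-0.039,0],[0,0,0,-0.0066,0.006,-0.039,0],[0,0,0,-0.0066,0.006,-0.039,0],[0,0,0,-0.0066,0.006,-0.039,0],[0,0,0,-0.0066,0.006,-0.039,0],[0,0,0,-0.0066,0.006,-0.039,0],[0,0,0,-0.0066,0.006,-0.039,0]]

```text
clock: 2.28
eef_pos: [547.1, 65.3, 351.8]
eef_rot: [[-0.993, 0.0, -0.115], [0.115, -0.001, -0.993], [-0.0, -1.0, 0.001]]
ft_force: [-0.3, -0.7, 0.1]
width: 86.9
```

Call:
jog_arm:
  motion:
    - [[0,0,0,0,0,0,0],[0,0,0,0,0,0,0],[0,0,0,0,0,0,0],[0,0,0,0,0,0,0]]

```text
clock: 2.62
eef_pos: [546.9, 62.7, 352.2]
eef_rot: [[-0.993, -0.0, -0.116], [0.116, -0.001, -0.993], [-0.0, -1.0, 0.001]]
ft_force: [-0.5, 0.1, -0.1]
width: 86.8
```

```bash
cat >> h.py <<'E'
def shot(n):
    P=pose();im=grab_frame('wrist');save(n,im);json.dump([np.array(p).tolist() for p in P],open(n+'.json','w'));print(np.round(P[0],1),np.round(P[1],3).tolist());return P,im
E
python3 - <<'E'
from h import *
shot('w2')
E
```

```text
[546.9  62.7 352.2] [[-0.993, -0.0, -0.116], [0.116, -0.001, -0.993], [-0.0, -1.0, 0.001]]
```

View pics/w2.png

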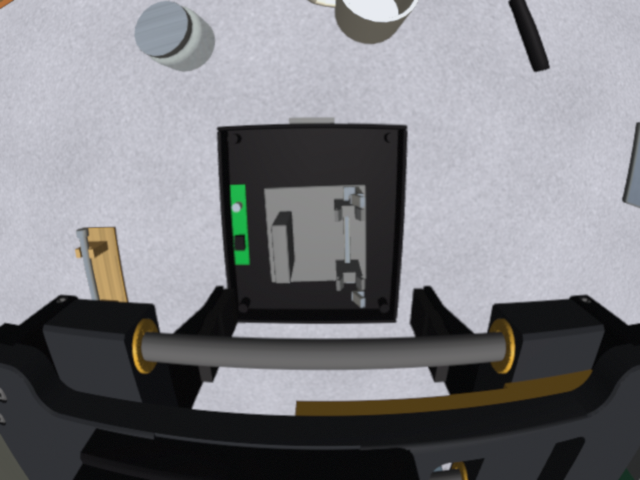

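w2 shows the carrier: base corners near (265,189), (365,185), (271,283). The rib is at about (282,247), and the forks and claws at (345,205) and (350,285). Now to the spindle; from there the carrier gets a second view.

Call:
jog_arm:
  motion:
    - [[0,0,0,0.0058,0.0072,-0.0378,0],[0,0,0,0.0058,0.0072,-0.0378,0],[0,0,0,0.0058,0.0072,-0.0378,0],[0,0,0,0.0058,0.0072,-0.0378,0],[0,0,0,0.0058,0.0072,-0.0378,0],[0,0,0,0.0058,0.0072,-0.0378,0],[0,0,0,0.0058,0.0072,-0.0378,0],[0,0,0,0,0,0,0],[0,0,0,0,0,0,0],[0,0,0,0,0,0,0]]

```text
clock: 3.5
eef_pos: [537.1, 330.9, 301.7]
eef_rot: [[-0.993, 0.0, -0.115], [0.115, -0.001, -0.993], [-0.001, -1.0, 0.001]]
ft_force: [-0.4, 0.8, -0.5]
width: 86.8
```

Run:
```python
from h import *
P,im=shot('w3')
w2=cv2.imread('pics/w2.png')[170:330,250:390][:, :];w3=im[:,:,::-1]
a=cv2.resize(w2,(420,480),interpolation=cv2.INTER_CUBIC)
u,v=map(int,proj('wrist',(507,70,50),P));print(u,v)
b=cv2.resize(w3[max(v-80,0):max(v-80,0)+160,u-60:u+60],(360,480),interpolation=cv2.INTER_CUBIC)
print(max(v-80,0),u-60)
cv2.imwrite('pics/cc.png',np.hstack([a,b]))
for e in((560,378,42),(403,396,42)):print(proj('wrist',e,P))
```

```text
[537.1 330.9 301.7] [[-0.993, 0.0, -0.115], [0.115, -0.001, -0.993], [-0.001, -1.0, 0.001]]
560 223
143 500
(np.float64(270.90805855849635), np.float64(201.00614973498062))
(np.float64(277.87962016249526), np.float64(342.52908693331824))
```

View pics/cc.png

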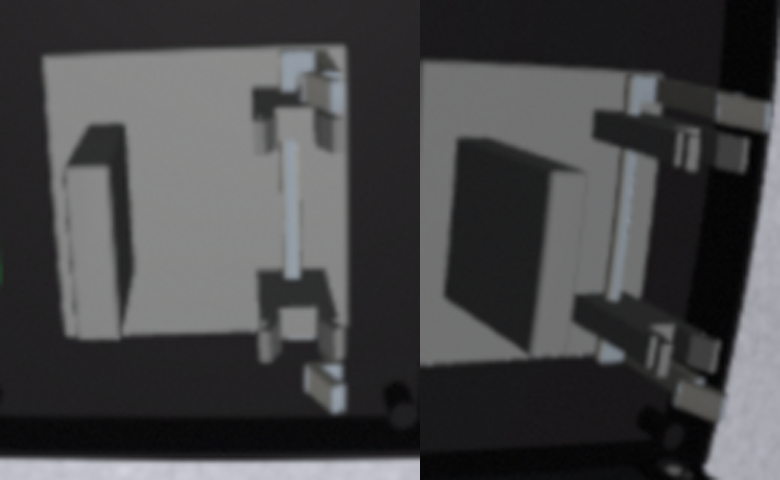

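View pics/w3.png

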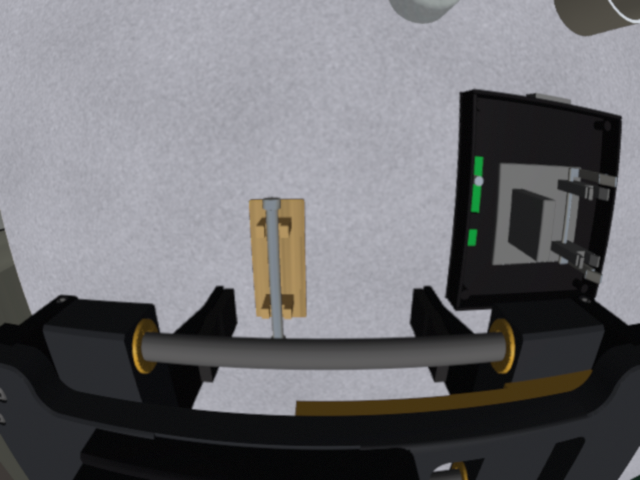

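In the crops, the rib top is the light quad: left crop (66,167), (108,163), (122,336), (78,338); right crop (549,172), (585,172), (566,355), (530,355). w3 shows the spindle running down from its far end at (271,199).

Run:
```python
from h import *
np.set_printoptions(precision=1,suppress=True)
P2=json.load(open('w2.json'));P3=json.load(open('w3.json'))
A=[(250+x/3-.3,170+y/3-.3) for x,y in[(66,167),(108,163),(122,336),(78,338)]]
B=[(500+(x-420)/3-.3,143+y/3-.3) for x,y in[(549,172),(585,172),(566,355),(530,355)]]
C=[]
for a,b in zip(A,B):
    x,e=tri(ray('wrist',a,P2),ray('wrist',b,P3));C.append(x);print(x,'%.1f'%e,plane(*ray('wrist',a,P2),83),plane(*ray('wrist',b,P3),83))
C=np.array(C);print('rib',C.mean(0))
for Q,p in((A,P2),(B,P3)):
    q=np.array([plane(*ray('wrist',a,p),83) for a in Q]);d=q[:2].mean(0)-q[2:].mean(0);print('rib83',q.mean(0),np.linalg.norm(d),np.degrees(np.arctan2(d[1],d[0])))
q=np.array([plane(*ray('wrist',(250+x/3-.3,170+y/3-.3),P2),13) for x,y in[(43,57),(346,45),(66,335)]])
d=q[0]-q[2];f=q[0]-q[1];print('base',q,'centre',(q[1]+q[2])/2,np.linalg.norm(d),np.linalg.norm(f),'yaw',np.degrees(np.arctan2(d[1],d[0])),np.degrees(np.arctan2(-f[0],f[1])))
# spindle
im=cv2.imread('pics/w3.png');hsv=cv2.cvtColor(im,cv2.COLOR_BGR2HSV)
pts=[]
for r in range(240,290,5):
    row=hsv[r,245:312,1].astype(int);low=np.where(row<60)[0]+245;low=low[(low>260)&(low<292)];pts.append((low.mean(),r,len(low)))
print([(round(a,1),b,c) for a,b,c in pts])
q=np.array([plane(*ray('wrist',(a,r),P3),42) for a,r,c in pts]);d=q[0]-q[-1];print('yaw',np.degrees(np.arctan2(d[1],d[0])),q[0],q[-1])
end=plane(*ray('wrist',(271.3,199.5),P3),46);print('end',end,tri(ray('wrist',(271.3,199.5),P3),ray('wrist',(83,230),P2)))
wd=im[190:325,240:312];m=((hsv[190:325,240:312,1]>70)*255).astype(np.uint8)
c=max(cv2.findContours(m,0,2)[0],key=cv2.contourArea)
print('rest bbox',cv2.boundingRect(c))
q=[plane(*ray('wrist',u,P3),8) for u in((250,199),(305,199),(257,317),(307,317))];print('rest',np.array(q),np.mean(q,0))
```

```text
[542.5 114.9  79.4] 0.1 [543.4 114.3  83. ] [543.3 117.2  83. ]
[542.  100.4  80.1] 0.8 [543. 100.  83.] [542.3 102.3  83. ]
[479.1 104.6  81.1] 1.2 [480.5 104.3  83. ] [479.3 105.8  83. ]
[480.8 120.2  81.5] 0.1 [481.5 119.9  83. ] [481.4 121.2  83. ]
rib [511.1 110.   80.5]
rib83 [512.1 109.6  83. ] 62.42965194711624 -4.565055309492483
rib83 [511.6 111.6  83. ] 62.56387431759304 -3.3808603524760192
base [[572.2 128.7  13. ]
 [562.9  10.3  13. ]
 [454.9 137.8  13. ]] centre [508.9  74.1  13. ] 117.67761157907802 118.73725220936599 yaw -4.447816348996593 -4.517128001371606
[(np.float64(272.5), 240, 12), (np.float64(273.0), 245, 11), (np.float64(273.0), 250, 11), (np.float64(273.0), 255, 11), (np.float64(273.0), 260, 11), (np.float64(274.0), 265, 11), (np.float64(274.0), 270, 11), (np.float64(274.0), 275, 11), (np.float64(274.0), 280, 11), (np.float64(274.5), 285, 10)]
yaw -6.672537671486007 [520.9 382.3  42. ] [472.7 388.   42. ]
end [562.1 376.8  46. ] (array([560.5, 378.1,  37.9]), np.float64(0.527180208820337))
rest bbox (38, 9, 28, 120)
rest [[559.4 405.6   8. ]
 [552.1 347.3   8. ]
 [419.8 422.2   8. ]
 [413.9 363.1   8. ]] [486.3 384.5   8. ]
```

Carrier yaw is -4.5°, with its centre at (509,74). The rib checks out: predicted (511.8,109.9) against measured (511.5,110.5). The spindle centre is about (482,387) at yaw -6.7°. Triangulated heights come out 2–4 mm low but plausible. Going to grasp.

Call:
jog_arm:
  motion:
    - [[0,0,0,0.0102,0.025,-0.0082,0],[0,0,0,0.0102,0.025,-0.0082,0],[0,0,0,0.0102,0.025,-0.0082,0],[0,0,0,0.0102,0.025,-0.0082,0],[0,0,0,0.0102,0.025,-0.0082,0],[0,0,0,0.0102,0.025,-0.0082,0],[0,0,0,0,0.0195,0,0],[0,0,0,0,0.0195,0,0],[0,0,0,0,0.0195,0,0],[0,0,0,0,0,0,0]]

```text
clock: 4.38
eef_pos: [480.8, 384.6, 90.3]
eef_rot: [[-0.993, -0.004, -0.116], [0.116, -0.006, -0.993], [0.003, -1.0, 0.006]]
ft_force: [-0.3, -0.0, -0.1]
width: 86.9
```

Call:
jog_arm:
  motion:
    - [[0,0,0,0,0,0,0.5],[0,0,0,0,0,0,0.7],[0,0,0,0,0,0,0.8],[0,0,0,0,0,0,1],[0,0,0,0,0,0,1],[0,0,0,0,0,0,1],[0,0,0,0,0,0,1],[0,0,0,0,0,0,1],[0,0,0,0,0,0,1],[0,0,0,0,0,0,1]]

```text
clock: 5.22
eef_pos: [480.9, 388.4, 93.3]
eef_rot: [[-0.994, 0.0, -0.113], [0.113, -0.0, -0.994], [-0.0, -1.0, 0.0]]
ft_force: [-0.0, -0.1, -0.1]
width: 28.5
```

Call:
jog_arm:
  motion:
    - [[0,0,0,0,0,0,1],[0,0,0,0,0,0,1],[0,0,0,0,0,0,1],[0,0,0,0,0,0,1],[0,0,0,0,0,0,1],[0,0,0,0,0,0,1]]

```text
clock: 5.72
eef_pos: [481.0, 388.2, 93.3]
eef_rot: [[-0.994, -0.0, -0.113], [0.113, -0.0, -0.994], [0.0, -1.0, 0.0]]
ft_force: [0.0, -0.3, 1.2]
width: 11.2
```

Call:
jog_arm:
  motion:
    - [[0,0,0,0,-0.02,0,1],[0,-0.5,0,0,-0.037,0,1],[0,-0.5,0,0,-0.037,0,1],[0,-0.5,0,0,-0.037,0,1],[0,-0.5,0,0,-0.016,0,1],[0,0,0,-0.0058,0,0.0386,1],[0,0,0,-0.0058,0,0.0386,1],[0,0,0,-0.0058,0,0.0386,1],[0,0,0,-0.0058,0,0.0386,1],[0,0,0,-0.0058,0,0.0386,1]]

```text
clock: 6.55
eef_pos: [494.4, 191.9, 240.2]
eef_rot: [[-0.997, 0.0, -0.077], [0.077, -0.0, -0.997], [-0.0, -1.0, 0.0]]
ft_force: [1.7, -1.5, -0.2]
width: 11.1
```

Call:
jog_arm:
  motion:
    - [[0,0,0,-0.0058,0,0.0386,1],[0,0,0,-0.0058,0,0.0386,1],[0,0,0,-0.0058,0,0.0386,1],[0,0,0,-0.0058,0,0.0386,1],[0,0,0,0,0,0,1],[0,0,0,0,0,0,1],[0,0,0,0,0,0,1],[0,0,0,0,0,0,1]]

```text
clock: 7.22
eef_pos: [505.8, 39.6, 240.3]
eef_rot: [[-0.997, -0.0, -0.075], [0.075, 0.001, -0.997], [0.0, -1.0, -0.001]]
ft_force: [-0.6, 0.2, -1.6]
width: 11.1
```

Run:
```python
from h import *
P,im=shot('w4')
s=grab_frame('side');save('side4',s)
a=cv2.resize(im[130:330,230:410][:,:,::-1],(432,480),interpolation=cv2.INTER_CUBIC)
b=cv2.resize(s[215:345,270:390][:,:,::-1],None,fx=3,fy=3.69,interpolation=cv2.INTER_CUBIC)
b=cv2.resize(b,(360,480));cv2.imwrite('pics/c4.png',np.hstack([a,b]))
print(arm.get_obs()['width'],proj('wrist',(506.2,38.1,63),P),proj('side',(506.2,38.1,63)))
```

```text
[505.8  39.6 240.3] [[-0.997, -0.0, -0.075], [0.075, 0.001, -0.997], [0.0, -1.0, -0.001]]
11.40197805497294 (np.float64(324.44277393885153), np.float64(242.1255069432878)) (np.float64(342.23698338266104), np.float64(282.9325186178816))
```

View pics/c4.png

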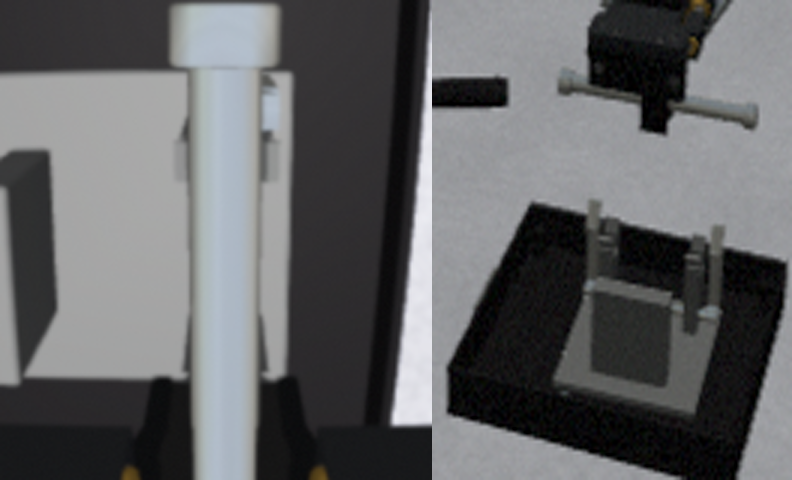

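The spindle hangs level and aligned. Its axis is at crop column 224 against the fork centre at 226.5, so I need about 1 mm towards -y. It is axially centred on the gripper: the far end works out at x = 587.7, giving a centre of 506. Going down and pressing.

Call:
jog_arm:
  motion:
    - [[0,0,0,0,0.025,0.0005,1],[0,0,0,0,0.025,0.0005,1],[0,0,0,0,0.025,0,1],[0,0,0,0,0.02,0,1],[0,0,0,0,0.005,0,1],[0,0,0,0,0,0,1],[0,0,0,0,0,0,1]]

```text
clock: 7.9
eef_pos: [506.4, 37.8, 140.9]
eef_rot: [[-0.997, 0.001, -0.077], [0.077, 0.0, -0.997], [-0.001, -1.0, -0.0]]
ft_force: [1.4, -0.2, -1.8]
width: 10.9
```

Call:
jog_arm:
  motion:
    - [[0,0,0,0,0.002,0,1],[0,0,0,0,0.002,0,1],[0,0,0,0,0.002,0,1],[0,0,0,0,0.002,0,1],[0,0,0,0,0.002,0,1]]

```text
clock: 8.32
eef_pos: [507.3, 38.4, 131.7]
eef_rot: [[-0.997, 0.004, -0.077], [0.077, 0.002, -0.997], [-0.004, -1.0, -0.002]]
ft_force: [-0.9, 4.8, 6.1]
width: 10.8
```

Call:
jog_arm:
  motion:
    - [[0,0,0,0,0.002,0,1],[0,0,0,0,0.002,0,1],[0,0,0,0,0.002,0,1],[0,0,0,0,0.002,0,1]]

```text
clock: 8.65
eef_pos: [507.6, 38.9, 124.0]
eef_rot: [[-0.997, 0.005, -0.077], [0.077, 0.002, -0.997], [-0.005, -1.0, -0.003]]
ft_force: [1.8, 4.5, 3.0]
width: 10.9
```

Call:
jog_arm:
  motion:
    - [[0,0,0,0,0.002,0,1],[0,0,0,0,0.002,0,1],[0,0,0,0,0.002,0,1]]

```text
clock: 8.9
eef_pos: [506.5, 37.1, 116.5]
eef_rot: [[-0.997, 0.002, -0.077], [0.077, 0.0, -0.997], [-0.002, -1.0, -0.0]]
ft_force: [1.1, 3.3, 0.4]
width: 10.9
```

Call:
jog_arm:
  motion:
    - [[0,0,0,0,0.001,0,1],[0,0,0,0,0.001,0,1],[0,0,0,0,0.001,0,1],[0,0,0,0,0,0,1]]

```text
clock: 9.23
eef_pos: [505.4, 36.3, 114.0]
eef_rot: [[-0.997, -0.002, -0.079], [0.079, -0.001, -0.997], [0.001, -1.0, 0.001]]
ft_force: [-2.6, 2.2, 10.9]
width: 11.0
```

Call:
jog_arm:
  motion:
    - [[0,0,0,0,0.001,0,1],[0,0,0,0,0.001,0,1],[0,0,0,0,0,0,1]]

```text
clock: 9.48
eef_pos: [505.5, 36.4, 113.8]
eef_rot: [[-0.997, -0.001, -0.079], [0.079, -0.002, -0.997], [0.001, -1.0, 0.002]]
ft_force: [-8.0, 1.0, 26.7]
width: 11.2
```

It bottomed out at z = 113.8 with 27 N. Easing off, opening partway, and rising.

Call:
jog_arm:
  motion:
    - [[0,0,0,0,-0.001,0,1],[0,0,0,0,-0.001,0,0.6],[0,0,0,0,0,0,0.6],[0,0,0,0,0,0,0.6],[0,0,0,0,0,0,0.6],[0,0,0,0,0,0,0.6],[0,0,0,0,0,0,0.6]]

```text
clock: 10.07
eef_pos: [505.5, 36.6, 112.9]
eef_rot: [[-0.997, -0.001, -0.078], [0.078, -0.0, -0.997], [0.001, -1.0, 0.001]]
ft_force: [-0.7, 0.7, -0.4]
width: 33.8
```

Call:
jog_arm:
  motion:
    - [[0,0,0,0,-0.01,0,0.6],[0,0,0,0,-0.02,0,0.6],[0,0,0,0,-0.03,0,0.6],[0,0,0,0,-0.035,0,0.5],[0,0,0,0,-0.03,0,0.3],[0,0,0,0,0,0,0],[0,0,0,0,0,0,0],[0,0,0,0,0,0,0],[0,0,0,0,0,0,0]]

```text
clock: 10.82
eef_pos: [505.0, 36.8, 237.3]
eef_rot: [[-0.997, -0.003, -0.078], [0.078, -0.0, -0.997], [0.002, -1.0, 0.001]]
ft_force: [-0.0, -0.7, -1.0]
width: 67.1
```

Run:
```python
from h import *
P,im=shot('w5')
s=grab_frame('side');save('side5',s)
a=cv2.resize(im[130:330,230:410][:,:,::-1],(432,480),interpolation=cv2.INTER_CUBIC)
b=cv2.resize(s[255:335,300:360][:,:,::-1],(360,480),interpolation=cv2.INTER_CUBIC);cv2.imwrite('pics/c5.png',np.hstack([a,b]))
print(arm.get_obs()['width'],proj('wrist',(506.2,38.1,63),P),proj('side',(506.2,38.1,63)))
```

```text
[505.   36.8 237.3] [[-0.997, -0.003, -0.078], [0.078, -0.0, -0.997], [0.002, -1.0, 0.001]]
74.81152513404676 (np.float64(320.30443997121137), np.float64(241.99152705090617)) (np.float64(342.23698338266104), np.float64(282.9325186178816))
```

View pics/c5.png

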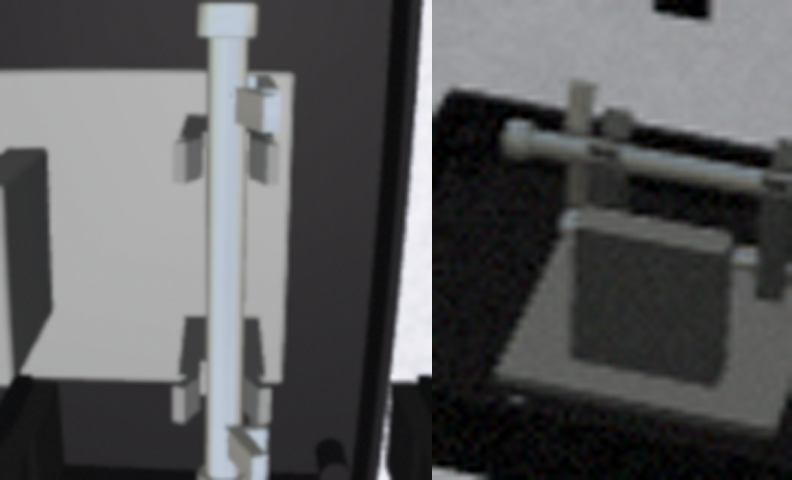

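c5 shows both claws over the spindle, with the spindle centred in the forks (column 226 against 226.5). The force and z trace agree that it is home. Pressing shifted the carrier about 2.6 mm towards -y, so the rib is now near (511.5,107.5). Going to grip it.

Call:
jog_arm:
  motion:
    - [[0,0,0,-0.0005,0,-0.0355,0.43],[0,0,0,-0.0005,0,-0.0355,0.43],[0,0,0,0,0.02,0,0.43],[0,0,0,0,0.03,0,0.43],[0,0,0,0,0.03,0,0.43],[0,0,0,0,0.025,0,0.43],[0,0,0,0,0.012,0,0.43],[0,0,0,0,0,0,0.43],[0,0,0,0,0,0,0.43]]

```text
clock: 11.67
eef_pos: [511.8, 107.6, 120.3]
eef_rot: [[-0.997, -0.003, -0.078], [0.078, -0.001, -0.997], [0.003, -1.0, 0.001]]
ft_force: [-0.3, 0.5, -0.5]
width: 50.1
```

Call:
jog_arm:
  motion:
    - [[0,0,0,0,0,0,0.6],[0,0,0,0,0,0,0.8],[0,0,0,0,0,0,1],[0,0,0,0,0,0,1],[0,0,0,0,0,0,1],[0,0,0,0,0,0,1],[0,0,0,0,0,0,1],[0,0,0,0,0,0,1],[0,0,0,0,0,0,1],[0,0,0,0,0,0,1]]

```text
clock: 12.5
eef_pos: [512.6, 108.0, 121.8]
eef_rot: [[-0.997, 0.001, -0.078], [0.078, 0.0, -0.997], [-0.001, -1.0, -0.0]]
ft_force: [-1.6, 1.6, 5.3]
width: 15.7
```

Rib gripped at 15.7 mm. Lifting it clear, then looking at the inspection camera again from above.

Call:
jog_arm:
  motion:
    - [[0,0,0,0,-0.01,0,1],[0,0,0,0,-0.02,0,1],[0,0,0,0,-0.03,0,1],[0,0,0,0,-0.035,0,1],[0,0,0,-0.01,-0.03,0.028,1],[0,0,0,-0.01,-0.03,0.028,1],[0,0,0,-0.01,-0.03,0.028,1],[0,0,0,-0.01,-0.03,0.028,1],[0,0,0,-0.01,-0.03,0.028,1],[0,0,0,-0.01,-0.03,0.028,1]]

```text
clock: 13.33
eef_pos: [557.4, -64.0, 394.7]
eef_rot: [[-0.997, -0.002, -0.078], [0.078, -0.0, -0.997], [0.002, -1.0, 0.0]]
ft_force: [0.6, -0.0, -4.3]
width: 15.9
```

Call:
jog_arm:
  motion:
    - [[0,0,0,-0.01,-0.03,0.029,1],[0,0,0,-0.01,-0.02,0.029,1],[0,0,0,-0.01,0,0.029,1],[0,0,0,-0.01,0,0.029,1],[0,0,0,0,0,0.015,1],[0,0,0,0,0,0,1],[0,0,0,0,0,0,1],[0,0,0,0,0,0,1]]

```text
clock: 14.0
eef_pos: [587.5, -194.0, 442.1]
eef_rot: [[-0.997, -0.002, -0.077], [0.077, 0.002, -0.997], [0.002, -1.0, -0.001]]
ft_force: [0.5, 1.0, -3.9]
width: 15.8
```

Run:
```python
from h import *
P,im=shot('w6');s=grab_frame('side');save('side6',s);o=arm.get_obs();print(o['width'],o['ft_force'],o['clock'])
cv2.imwrite('pics/c6.png',im[:,:,::-1])
```

```text
[ 587.5 -194.   442.1] [[-0.997, -0.002, -0.077], [0.077, 0.002, -0.997], [0.002, -1.0, -0.001]]
15.765930813741564 [-0.40653394  0.85279843 -4.49144362] 14.1
```

View pics/c6.png

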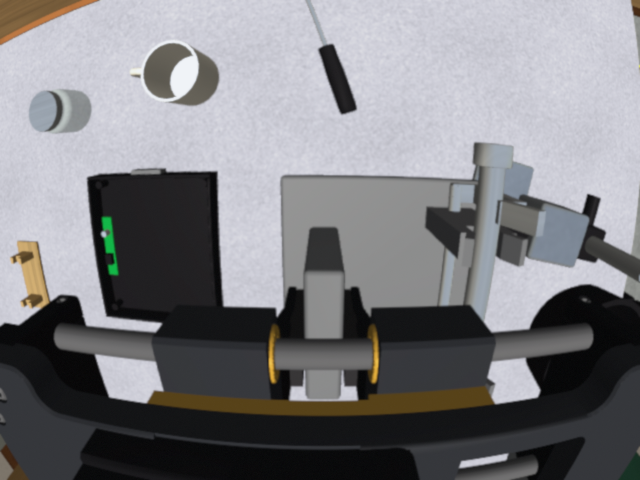

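c6 shows the carrier held with the spindle under the claws; the housing is empty and the mug, jar and driver are undisturbed. The spindle hides the head here, so I'll get lens height and yaw from the side view's glass and the mast, using earlier frames.

Run:
```python
from h import *
np.set_printoptions(precision=1,suppress=True)
s=cv2.imread('pics/side0.png')
big=cv2.resize(s[150:180,325:360],None,fx=16,fy=16,interpolation=cv2.INTER_CUBIC)
g=s[155:175,330:352].astype(int);print(g.sum(2)//3)
for px in((339,165.8),(338.5,165.5)):
  o,d=ray('side',px)
  for y in(-350,-354,-358):print(px,o+d*(y-o[1])/d[1])
P=json.load(open('w1.json'))
print('mast tri',tri(ray('wrist',(577,68),P),ray('side',(353.4,124))))
w=cv2.imread('pics/w1.png').sum(2)//3
print(w[15:85:3,360:384])
print('barrel front pts z=lens', [plane(*ray('wrist',u,P),218) for u in((375,27),(367,70),(371,48))])
```

```text
[[110 111 108 109  99  65  52  51  52  57  62  71  84  87  95  97 100  97
   98  96  98  95]
 [110 109 105 107  97  68  50  49  52  48  52  53  49  49  55  61  64  79
   87  94  89  68]
 [107 110 109 106  98  64  49  50  49  38  34  25  33  47  45  48  52  52
   50  57  54  51]
 [105 106 107 106  94  52  52  41  29  18  17  24  22  16  26  38  48  49
   48  48  51  45]
 [106 107 109 109  94  53  44  23  18  17  18  22  17  15   9  21  38  47
   48  48  50  41]
 [108 107 108 107  91  44  15  14  17  17  16  21  17  16  16  18  33  44
   45  51  48  47]
 [105 109 109 101  71  14  10  22  17   6   9  15  15  15  16  19  17  38
   48  47  50  46]
 [107 108 109  91  35  25  39  50  54  52  33   7  17  19  12   8  20  36
   43  51  49  45]
 [108 109 102  69  18  37  48  47  50  50  41  22  17  13   8   6  10  31
   47  47  51  45]
 [108 107 102  65  31  51  47  45  47  49  46  41  17   9  18   5   6  37
   49  53  51  45]
 [107 107 100  69  32  43  48  45  50  51  49  40  19   3   8   0  23  40
   50  47  49  45]
 [107 108 108  85  23  48  46  46  46  48  48  39  24   4   6  18  27  46
   
[... 2905 characters left out ...]
 76  32  14   8   9   8   7   9   9   9   6
    9  10   9  11  10  12]
 [157 157 160 162 162 162 162 158 153 145 138 133 129 121 104  86  73  66
   58  46  40  29  20  13]
 [164 163 161 161 161 160 160 160 159 160 161 161 160 158 160 163 163 161
  160 160 159 156 154 154]
 [164 163 161 159 158 159 159 159 160 161 162 162 160 161 166 169 167 163
  162 163 164 164 163 164]
 [163 163 163 163 163 162 162 164 165 164 165 168 170 170 169 167 167 167
  166 166 166 165 165 164]
 [164 165 166 166 165 165 165 164 164 166 164 161 159 161 162 164 166 165
  162 161 161 162 162 161]]
barrel front pts z=lens [array([ 604.9, -362.1,  218. ]), array([ 570.2, -352.2,  218. ]), array([ 587.7, -357.1,  218. ])]
```

Run:
```python
from h import *
np.set_printoptions(precision=1,suppress=True)
P=json.load(open('w1.json'))
g,e=tri(ray('wrist',(370.3,47),P),ray('side',(338,165.4)));print('glass',g,e)
for z in(218,221,224):print(plane(*ray('wrist',(370.3,47),P),z),plane(*ray('side',(338,165.4)),z))
# head top centre at z 245, yaw from the w1 corners
W=[(427,19),(413,88),(500,42),(490,106)]
Z=np.array([plane(*ray('wrist',w,P),246) for w in W]);m=Z.mean(0)
mast=plane(*ray('wrist',(577,68),P),324);print(mast,m)
for q in(g,m): v=q-mast;print('yaw from mast',np.degrees(np.arctan2(-v[0],v[1])),np.hypot(*v[:2]))
v=g-m;print('head->glass yaw',np.degrees(np.arctan2(-v[0],v[1])))
# carrier tilt / spindle in w6: spindle ends and base edge at held pose
P6=json.load(open('w6.json'));p=np.array(P6[0]);R=np.array(P6[1])
for loc in((0,51-6,72),(82,45,72),(-82,45,72)):
    X=p+R@np.array([loc[0],51+6,loc[2]]);print('spindle pred',X,proj('wrist',X,P6),'side',proj('side',X))
s=cv2.imread('pics/side6.png');u,v=map(int,proj('side',p+R@np.array([0,60,30])))
cv2.imwrite('pics/c7.png',cv2.resize(s[v-55:v+45,u-60:u+60],(720,600),interpolation=cv2.INTER_CUBIC));print(u,v)
```

```text
glass [ 586.7 -356.1  221.8] 2.039412036001183
[ 588.6 -356.7  218. ] [ 586.9 -364.9  218. ]
[ 587.9 -356.2  221. ] [ 585.9 -357.6  221. ]
[ 587.2 -355.8  224. ] [ 584.8 -350.3  224. ]
[ 557.5 -460.9  324. ] [ 569.6 -416.1  246. ]
yaw from mast -15.577903180285109 108.7110083447816
yaw from mast -15.195433036183552 46.41678371904211
head->glass yaw -15.86288081836622
spindle pred [ 581.9 -265.7  385. ] (np.float64(471.9407128785435), np.float64(316.02086327347206)) side (np.float64(336.5155609713887), np.float64(122.56524043363024))
spindle pred [ 500.1 -259.4  385.2] (np.float64(444.51192504889224), np.float64(436.14347408853666)) side (np.float64(365.65050929968237), np.float64(125.44708544380842))
spindle pred [ 663.6 -272.   384.8] (np.float64(491.8226721237584), np.float64(140.525440013378)) side (np.float64(308.1124861191508), np.float64(119.75578772363009))
332 128
```

Mast-to-glass measures 108.7 mm (nominal 110), yaw about -15°. The two focus estimates, (623,-221) and (622,-219.5), agree, with z about 221. Moving to the hold pose.

Call:
jog_arm:
  motion:
    - [[0,5.25,0,0,0,0,1],[0,5.25,0,0,0,0,1],[0,0,0,-0.0203,0,-0.0279,1],[0,0,0,-0.0203,0,-0.0279,1],[0,0,0,0,0.03,0,1],[0,0,0,0,0.035,0,1],[0,0,0,0,0.035,0,1],[0,0,0,0,0.035,0,1],[0,0,0,0,0.02,0,1],[0,0,0,0,0.008,0,1]]

```text
clock: 14.93
eef_pos: [639.5, -149.8, 275.6]
eef_rot: [[-0.967, -0.008, -0.256], [0.256, 0.002, -0.967], [0.008, -1.0, 0.0]]
ft_force: [-0.9, -0.5, -4.0]
width: 15.8
```

Call:
jog_arm:
  motion:
    - [[0,0,0,0,0,0,1],[0,0,0,0,0,0,1],[0,0,0,0,0,0,1],[0,0,0,0,0,0,1]]

```text
clock: 15.27
eef_pos: [642.6, -151.6, 282.6]
eef_rot: [[-0.966, 0.004, -0.258], [0.258, -0.001, -0.966], [-0.005, -1.0, -0.0]]
ft_force: [0.3, 0.5, -3.8]
width: 15.7
```

Run:
```python
from h import *
P,im=shot('w7');s=grab_frame('side');save('side7',s);t=grab_frame('top');save('top7',t)
print(proj('side',(622.5,-220.3,221)),proj('top',(622.5,-220.3,221)),proj('wrist',(622.5,-220.3,221),P))
o=np.zeros((600,800,3),np.uint8)
o[:450,:400]=cv2.resize(s[110:200,290:370],(400,450),interpolation=cv2.INTER_CUBIC)
u,v=map(int,proj('top',(622.5,-220.3,221)));print(u,v)
o[:300,400:800]=cv2.resize(t[v-45:v+30,u-30:u+70],(400,300),interpolation=cv2.INTER_CUBIC)
o[300:600,400:800]=cv2.resize(im[100:400,240:640],(400,300))
cv2.imwrite('pics/c8.png',o[:,:,::-1])
```

```text
[ 642.6 -151.6  282.6] [[-0.966, 0.004, -0.258], [0.258, -0.001, -0.966], [-0.005, -1.0, -0.0]]
(np.float64(317.8970167532116), np.float64(182.05768815700495)) (np.float64(385.49563057214846), np.float64(217.87914608895187)) (np.float64(467.23957945663506), np.float64(315.5537454405212))
385 217
```

View pics/c8.png

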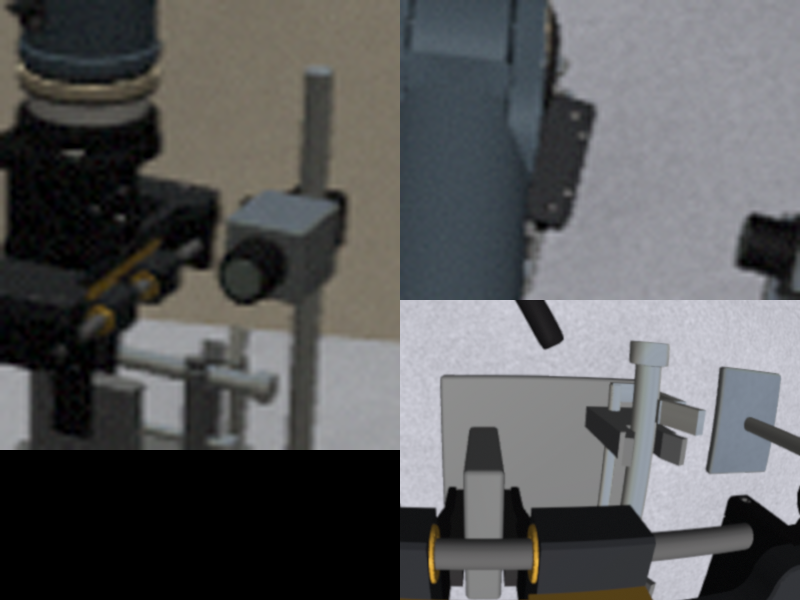

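c8 shows the carrier at the camera with the spindle on the lens side. The gripper hides part of it in the side view, where the spindle's -x collar is at side pixel about (342.2,187.2). In the wrist view the rib, base corner and +x collar are clear. I'll fit the grip offset and tilt from those points.

```bash
cat > fit.py <<'E'
from h import *
from scipy.optimize import least_squares
from scipy.spatial.transform import Rotation as Ro
P=json.load(open('w7.json'));p=np.array(P[0]);R=np.array(P[1])
obs=[((60,60,8),(281,177)),((32,44,78),(309.5,272)),((32,28,78),(343,272)),((32,44,8),(312,228)),((32,28,8),(336,228)),((82,-36,62),(490,143.5))]
def tool(c,v):
    d=Ro.from_euler('xyz',[v[2],v[4],v[3]]).apply(np.array(c,float)-(0,36,64)); return np.array([-(d[0]+v[0]),51-(d[2]+v[1]),-(d[1])])
def f(v): return np.concatenate([np.array(proj('wrist',p+R@tool(c,v),P))-q for c,q in obs]+[np.array(v[2:])*57/1.5,[v[4]*57*3]])
r=least_squares(f,[0]*5);v=r.x
print('dx %.1f dz %.1f tilt_x,z,y deg'%(v[0],v[1]),np.round(np.degrees(v[2:]),2));print(np.round(r.fun[:12].reshape(-1,2),1).tolist())
for X in(-82,0,82): 
    W=p+R@tool((X,-36,58),v);print(X,np.round(W,1),'side',np.round(proj('side',W),1))
o,d=ray('side',(342.2,187.2));W=p+R@tool((-82,-36,58),v);print('side ray at that y',np.round(o+d*(W[1]-o[1])/d[1],1))
e=arm.get_obs();print(np.round(e['eef_pos'],1),np.round(e['eef_rot'],3).tolist(),e['clock'])
E
python3 fit.py
```

```text
dx -2.4 dz -5.5 tilt_x,z,y deg [-0.06 -0.52  0.32]
[[-1.2, 0.6], [-7.8, -1.4], [-0.1, -1.0], [-3.4, -1.4], [0.7, -1.1], [1.1, 4.2]]
-82 [ 542.3 -198.6  220.2] side [344.5 188.1]
0 [ 621.4 -220.5  220.1] side [318.3 182.4]
82 [ 700.4 -242.4  220. ] side [293.2 176.9]
side ray at that y [ 548.8 -198.6  222.2]
[ 642.  -151.7  281.5] [[-0.966, 0.002, -0.258], [0.258, -0.0, -0.966], [-0.002, -1.0, -0.0]] 15.4167
```

Call:
jog_arm:
  motion:
    - [[0,0,0,0,0,0,1],[0,0,0,0,0,0,1],[0,0,0,0,0,0,1],[0,0,0,0,0,0,1],[0,0,0,0,0,0,1]]

```text
clock: 15.83
eef_pos: [641.5, -151.6, 280.0]
eef_rot: [[-0.966, -0.0, -0.258], [0.258, 0.0, -0.966], [0.0, -1.0, 0.0]]
ft_force: [0.3, 0.6, -4.3]
width: 16.0
```

The fit is weak: the rib-corner picks leave 3–8 px residuals. I'll re-extract the edges numerically from a settled frame.

Run:
```python
from h import *
P,im=shot('w8');s=grab_frame('side');save('side8',s)
g=cv2.GaussianBlur(im,(3,3),0).astype(int).sum(2)//3
def edges(a,o,th=10):
    d=np.diff(a);return [(o+i+.5,int(d[i-1]+d[i]+d[i+1])) for i in range(1,len(d)-1) if abs(d[i])>=max(abs(d[i-1]),abs(d[i+1])) and abs(d[i-1]+d[i]+d[i+1])>th]
for r in(190,210,240,260,275,285,295):print('row',r,edges(g[r,260:540],260))
for c in(290,325,335,360,400,485,490,495):print('col',c,edges(g[130:300,c],130))
sg=cv2.GaussianBlur(s,(3,3),0).astype(int).sum(2)//3
for c in(320,324,328,332,336,340,342,343):print('side col',c,edges(sg[170:200,c],170,8))
for r in(185,186,187,188,189):print('side row',r,edges(sg[r,325:355],325,8))
```

```text
[ 641.5 -151.6  280. ] [[-0.966, -0.0, -0.258], [0.258, 0.0, -0.966], [0.0, -1.0, 0.0]]
row 190 [(279.5, -66), (282.5, 14), (447.5, -31), (448.5, -26), (451.5, 43), (473.5, -71), (477.5, 32), (479.5, 27), (480.5, 25), (499.5, 33), (500.5, 36)]
row 210 [(280.5, -66), (283.5, 16), (425.5, -78), (449.5, 42), (450.5, 42), (459.5, -64), (473.5, 33), (474.5, 36), (475.5, 35), (478.5, 25), (495.5, -76), (498.5, 53), (500.5, -11), (501.5, -26)]
row 240 [(280.5, -65), (307.5, -75), (338.5, 72), (438.5, -61), (439.5, -59), (458.5, 74), (475.5, 25), (494.5, -87), (501.5, 31), (522.5, 34), (526.5, 65)]
row 260 [(281.5, -68), (284.5, 12), (304.5, -70), (341.5, 71), (441.5, -32), (444.5, 41), (453.5, -22), (472.5, 19), (473.5, 21), (491.5, 45), (504.5, -48), (507.5, -34), (519.5, 38), (523.5, 62)]
row 275 [(281.5, -61), (302.5, -33), (305.5, 22), (341.5, -23), (344.5, 31), (439.5, -32), (440.5, -26), (442.5, 38), (443.5, 47), (452.5, -24), (464.5, -46), (467.5, 38), (489.5, 43)]
row 285 [(282.5, -69), (288.5, -11), (295.5, 11), (302.5, -33), (305.5, 25), (340.5, -24), (341.5, -23), (344.5, 28), (3
[... 1431 characters left out ...]
side col 342 [(175.5, 42), (184.5, -36), (187.5, -51), (188.5, -30), (190.5, 76)]
side col 343 [(175.5, 39), (184.5, -41), (187.5, -47), (190.5, 76)]
side row 185 [(327.5, -27), (331.5, 55), (336.5, -10), (339.5, 29), (347.5, -76), (352.5, 84)]
side row 186 [(326.5, -54), (331.5, 40), (332.5, 38), (339.5, 9), (343.5, -11), (345.5, 17), (347.5, -64), (352.5, 85)]
side row 187 [(326.5, -87), (331.5, 20), (333.5, 22), (337.5, 16), (345.5, 28), (347.5, -63), (352.5, 85)]
side row 188 [(326.5, -99), (333.5, 26), (338.5, 13), (339.5, 17), (345.5, 37), (347.5, -69), (352.5, 83)]
side row 189 [(326.5, -100), (333.5, 49), (336.5, -30), (338.5, 17), (341.5, -9), (344.5, 68), (347.5, -76), (352.5, 83)]
```

```bash
cat > fit2.py <<'E'
from h import *
from scipy.optimize import least_squares
from scipy.spatial.transform import Rotation as Ro
P=json.load(open('w8.json'));p=np.array(P[0]);R=np.array(P[1])
obs=[((60,60,6),(279.5,174)),((32,44,78),(302.8,270.5)),((32,28,78),(343.8,271)),((32,44,8),(309.5,226.5)),((32,28,8),(336.5,227))]
sh=[(477,285),(478.5,275),(475,295),(490,190),(485,240)]
def tool(c,v):
    d=Ro.from_euler('xyz',[v[2],v[4],v[3]]).apply(np.array(c,float)-(0,36,64)); return np.array([-(d[0]+v[0]),51-(d[2]+v[1]),-d[1]-v[5]])
W=lambda c,v:p+R@tool(c,v)
def col(r,v,a=(0,-36,58)):
    xs=np.linspace(-20,82,60);q=np.array([proj('wrist',W((x,-36,58),v),P) for x in xs]);o=np.argsort(q[:,1]);return np.interp(r,q[o,1],q[o,0])
def f(v,full=True):
    a=[np.array(proj('wrist',W(c,v),P))-q for c,q in obs];e=proj('wrist',W((82,-36,66),v),P)
    b=[[u-col(r,v)] for u,r in sh]+[[e[1]-141]]
    return np.concatenate(a+b+([np.degrees(v[2:5])/[2,2,.7],[v[5]]] if full else []))
r=least_squares(f,[0]*6);v=r.x
print('dx %.1f dz %.1f dy %.1f tilt_x,z,y deg'%(v[0],v[1],v[5]),np.round(np.degrees(v[2:5]),2));print(np.round(f(v,False),1).tolist())
for X in(-82,0,82): print(X,np.round(W((X,-36,58),v),1),'side',np.round(proj('side',W((X,-36,58),v)),1))
E
python3 fit2.py
```

```text
Traceback (most recent call last):
  File "fit2.py", line 16, in <module>
    r=least_squares(f,[0]*6);v=r.x
  File "fit2.py", line 14, in f
    b=[[u-col(r,v)] for u,r in sh]+[[e[1]-141]]
          ~~~^^^^^
  File "fit2.py", line 11, in col
    xs=np.linspace(-20,82,60);q=np.array([proj('wrist',W((x,-36,58),v),P) for x in xs]);o=np.argsort(q[:,1]);return np.interp(r,q[o,1],q[o,0])
                                          ~~~~^^^^^^^^^^^^^^^^^^^^^^^^^^^
  File "h.py", line 15, in proj
    p=camera_params(name);K=np.array(p['camera_matrix']);X=np.array(X,float)
ValueError: time passes only in moves, steps and waits
```

```bash
sed -i '2a import functools\ncamera_params=functools.cache(camera_params)' h.py; python3 fit2.py; python3 -c "
from h import *;print(arm.get_obs()['clock'])"
```

```text
dx -0.3 dz -0.3 dy -0.6 tilt_x,z,y deg [ 0.04 -0.06  0.43]
[-0.5, 1.0, -1.1, 0.0, 0.7, -0.4, -1.0, -0.9, 0.9, -1.4, -0.8, -0.8, -1.2, 1.0, 1.0, 1.4]
-82 [ 543.2 -200.3  223.3] side [344.3 186.8]
0 [ 622.4 -221.6  222.7] side [318.  181.3]
82 [ 701.6 -242.9  222.1] side [292.8 176.1]
15.9333
```

The fit now holds to 1.4 px or less. The carrier is level within 0.5°, and the spindle's middle is at (622.4,-221.6,222.7) against a focus estimate of about (622.5,-220.3,221–222.5). The side view of the collar agrees to within about 1 px. Handing in.

Run:
```python
from h import *
o=arm.get_obs();print(np.round(o['eef_pos'],1),o['width'],np.round(o['ft_force'],1),o['clock']);print(arm.hand_in())
```

```text
[ 641.5 -151.6  280. ] 15.822019083690517 [-0.5 -0.2 -3.8] 15.9333
the job is handed in; nothing more can be done
None
```

I pressed the spindle home in the carrier, lifted the carrier out by its rib, and handed in at 15.9 s with it still held in front of the inspection camera.

- **Seating:** the spindle bottomed out at about 27 N, with its axis about 62.5 mm above the table (63 mm expected). A picture afterwards showed both claws over it. Pressing slid the carrier about 2.6 mm, which I corrected for before gripping the rib.
- **Final hold:** the grip was 15.8 mm on the 16 mm rib. A fit to the last wrist picture (residuals up to 1.4 px) put the spindle's middle at (622.4, -221.6, 222.7) mm. It showed the carrier level to about 0.4° and the spindle at -15° yaw.
- **Focus point:** I estimated it at about (622.5, -220.3, 221 to 222.5) mm, with the view at -15°. I trust this to 2–3 mm and about 1°.
- **Disagreements:**
  - Triangulated heights of known parts came out 2–4 mm low (about 3 mm at the mast top), so I adjusted the lens height for that.
  - My first fit of the held carrier was poor because I picked rib corners badly; I redid it from measured edges.
  - In the side view the gripper hid the far end of the spindle, so only the near end was checked there. It agreed to about 1 px.
- **Bystanders:** the mug, jar and screwdriver showed no sign of being disturbed, and I saw no contact with the camera.

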